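Press three caps home in their weld nests, in order

ROBOT

A 6-joint arm with a two-finger parallel gripper is mounted at the origin on the work surface. World frame = base frame: x ahead of the robot, y to its left, z up, the work surface at z = 0. Lengths are in m, angles in rad, forces in N, time in s.
With the tool pointing down it reaches from about 0.375 to 0.975 m from the base axis. Payload 3.8 kg.
Tool frame: the origin (TCP) lies on the centre line of the jaws, within the pads' length; the fingertips stand 17 mm ahead of it and the grasp point (between the pads) lies 2 mm behind it (bot.tip_extent is the distance from the TCP to the fingertips, in m); z points along the fingers, y is the line along which they close (so a half turn about z gives the same grasp; the last joint's range is limited). The gripper opens to 85 mm and grips with 20 to 120 N. Pads are 22 mm wide; open, the fingers measure 114 mm over their backs; the gripper's body (76 mm by 85 mm) begins 54 mm behind the grasp point. The pads swing forward as they close: fully open they stand 13 mm farther back than shut.
Start: joints at [1.312, 0.264, 1.604, -0, 1.274, -0.037], TCP at [0.148, 0.658, 0.248] pointing down, gripper open.
Joint ranges: [-2.63, 2.63], [-0.94, 2.18], [0.31, 2.57], [-1.31, 4.45], [0, 2.66], [-2.55, 2.55]. Speed limits (rad/s): [2.57, 2.57, 3.14, 3.14, 3.14, 3.14].

INTERFACE

Orientations are given as a rotation vector (axis times angle).
In Python, from workcell import readout, read_camera, finish_job, bot gives the robot as it stands.
- The arm moves only by the tool jog_arm, never from a script. Its argument "deltas" is one flat list of numbers, 7 for each row, row after row: the shift along the tool's x, y, z in m, then the turn, a rotation vector about the tool's x, y, z in degrees, then the gripper command: -1 is shut, 1 is fully open, values between are in proportion. A call has 1 to 8 rows; each row is the pose to reach, as a shift and turn from the pose commanded when the call began, along the tool's axes at that moment; what a row does not reach only later rows make up. A row lasts 1/10 s, in which the tool goes at most 50 mm and 8.59 degrees, less where a joint would pass 70% of its speed; a pose out of reach is approached as far as the arm can. A call with a gripper value outside its range is refused whole. The fingers move at their own pace and stop on an object; "squeeze" is the grip in N (left out, the last holds). Time passes only in rows, so rows that repeat a pose let the fingers close. It gives the time, the measured TCP pose, the force, the opening and the grip force at its end, in the units of the state.
- readout.read_state(): the state, without advancing time (a new reading comes with each control period).
- read_camera(name): name is "scene" or "side" or "wrist"; returns a dict with "color" (420x560x3 uint8, blue, green, red), "fx", "fy", "cx", "cy" (pixels), "origin" and "attitude" of the camera in the world. Camera axes: x right, y down, z forward; pixel columns grow to the right and rows downward; lengths in m; the calibration is good to about 2 mm. A picture is of the moment at which its call begins. There is no depth.
- finish_job(): hands the job in; it is judged then, once.
The state is a dict: "time": time; "q": joint angles; "joint_vel": joint speeds; "joint_torque": joint torques, N m; "tool_pos": TCP position; "tcp_rot": TCP orientation; "wrist_force": force on the tool from outside, world axes, zero at the start; "torque": the same for the moment, N m; "width": opening from 0.0 (shut) to 1.0 (fully open); "grip_force": force on a finger pad.
Only numpy, scipy, OpenCV 4.12 (cv2) and the standard library are available. Lean on these libraries where they do the work, as an engineer would, in place of code of your own. Each camera call takes 0.05 s, during which the arm holds its last target. There are 200 camera calls.

TASK

Three white plastic caps stand a little proud in their weld nests. Press each one down home with the fingertips, lightly and without lifting it, until its shoulder is flush with the nest's rim: first the oblong cap, then the square one, last the round one. Leave the loose things around them where they are.

Things in the scene. Friction and masses are not known exactly. Their poses are not given: they have to be found in the camera images.
- cap_long: loose white oblong plastic cap, 84 x 34 mm seen from above (long side along its x), 28 mm high, 45 g; origin: centre of its underside, z up; flat top (74 x 24 mm), shoulder all round 20 mm above the underside. Upright in its nest with 1.5 mm play all round; at the start its top is 50 mm above the table (16 mm above the nest's rim), fully home 42 mm, with the shoulder flush with the rim
- nest_long: dark steel weld nest on an aluminium foot plate, bolted to the table, that holds the oblong cap; foot plate 131 x 67 mm, walls 107 x 57 mm over the outside, rim 34 mm above the table; origin on the table under its centre, z up, turned like its cap
- seat_long (a joint): how far the stiff pad under the oblong cap has been pressed down, in m: 0 at the start (cap standing 8 mm proud), 0.008 fully home on a sprung stop, which from about 6 N gives up to 6 mm more (2.5 N per mm) and springs back. Pressed on the cap it begins to give at about 3 N and needs about 5 N near the stop; it stays where it is left
- cap_square: loose white square plastic cap, 48 x 48 mm seen from above, 28 mm high, 45 g; origin: centre of its underside, z up; flat top (38 x 38 mm), shoulder all round 20 mm above the underside. Upright in its nest with 1.5 mm play all round; at the start its top is 50 mm above the table (16 mm above the nest's rim), fully home 42 mm, with the shoulder flush with the rim
- nest_square: dark steel weld nest on an aluminium foot plate, bolted to the table, that holds the square cap; foot plate 95 x 81 mm, walls 71 x 71 mm over the outside, rim 34 mm above the table; origin on the table under its centre, z up, turned like its cap
- seat_square (a joint): how far the stiff pad under the square cap has been pressed down, in m: 0 at the start (cap standing 8 mm proud), 0.008 fully home on a sprung stop, which from about 6 N gives up to 6 mm more (2.5 N per mm) and springs back. Pressed on the cap it begins to give at about 3 N and needs about 5 N near the stop; it stays where it is left
- cap_round: loose white round plastic cap, 52 mm across, 28 mm high, 45 g; origin: centre of its underside, z up; flat top (42 mm across), shoulder all round 20 mm above the underside. Upright in its nest with 1.5 mm play all round; at the start its top is 50 mm above the table (16 mm above the nest's rim), fully home 42 mm, with the shoulder flush with the rim
- nest_round: dark steel weld nest on an aluminium foot plate, bolted to the table, that holds the round cap; foot plate 98 x 82 mm, round wall 75 mm across, rim 34 mm above the table; origin on the table under its centre, z up, turned like its cap
- seat_round (a joint): how far the stiff pad under the round cap has been pressed down, in m: 0 at the start (cap standing 8 mm proud), 0.008 fully home on a sprung stop, which from about 6 N gives up to 6 mm more (2.5 N per mm) and springs back. Pressed on the cap it begins to give at about 3 N and needs about 5 N near the stop; it stays where it is left
- horn: stepped round steel weld horn standing upright, 44 mm across the foot, 75 mm high; origin under its centre; loose, to be left alone
- jar: small jar with a black screw cap, 44 mm across, 70 mm high; origin under its centre; loose, to be left alone
- driver: screwdriver lying flat near the robot; origin under its middle; loose, to be left alone
- tape: roll of yellow tape lying flat, 80 mm across, 20 mm high; origin under its centre; loose, to be left alone
- meter: yellow hand-held meter lying flat beyond the nests, 90 x 170 x 35 mm; origin under its centre; loose, to be left alone
- spanner: steel spanner lying flat beyond the nests; origin under its middle; loose, to be left alone
Not all that is in view belongs to the job. What is shaped like the cap_round but black or turquoise is not meant.

How it is judged:
On the way, in this order (a step that is already met when the one before it is completed fails the run):
1. the oblong cap is pressed home (seat down by 5 mm or more of 8) (value of joint seat_long above 0.005 m), for 0.2 s.
2. the square cap is pressed home (seat down by 5 mm or more of 8) (value of joint seat_square above 0.005 m), for 0.2 s.
3. the round cap is pressed home (seat down by 5 mm or more of 8) (value of joint seat_round above 0.005 m), for 0.2 s.
At the end, for the whole second after the job is handed in: all three seats are down by at least 4.5 mm of 8, each cap resting on its seat (underside less than 18.5 mm above the table), upright within 0.08 rad, within 4 mm of its nest's centre and at rest (value of joint each of seat_long, seat_square, seat_round above 0.0045 m and z of cap_long in the frame of nest_long below 0.0185 m and horizontal distance between cap_long and nest_long below 0.004 m and angle between each of cap_long, cap_square, cap_round's own z axis and vertical below 0.08 rad and linear speed of each of cap_long, cap_square, cap_round below 0.02 m/s and z of cap_square in the frame of nest_square below 0.0185 m and horizontal distance between cap_square and nest_square below 0.004 m and z of cap_round in the frame of nest_round below 0.0185 m and horizontal distance between cap_round and nest_round below 0.004 m); the robot touches nothing.
It fails at once if the square cap is pressed down (over 3 mm) before the oblong one is home (value of joint seat_square above 0.003 m and value of joint seat_long below 0.0045 m).
It fails at once if the round cap is pressed down (over 3 mm) before the oblong and square ones are home (value of joint seat_round above 0.003 m and value of joint any of seat_long, seat_square below 0.0045 m).
It fails at once if a cap is pressed harder than 22 N (contact force between any of the fingers, the arm and cap_long above 22 N or contact force between any of the fingers, the arm and cap_square above 22 N or contact force between any of the fingers, the arm and cap_round above 22 N).
It fails at once if a cap is lifted (8 mm above where it sat) (z of cap_long in the frame of nest_long above 0.03 m or z of cap_square in the frame of nest_square above 0.03 m or z of cap_round in the frame of nest_round above 0.03 m).
It fails at once if a loose thing that is not part of the job is moved by more than 20 mm (distance of any of horn, jar, driver, tape, meter, spanner from where it was at the start of the episode above 0.02 m).
It also fails if it takes over 51 s, if anything falls off the work surface, if the arm or the gripper's body presses on something with over 40 N, if the wrist force passes 120 N, or if a joint passes its speed limit or range.

## Working session

There is one attempt and no reset: what is moved stays moved. The work goes in short steps, Python scripts to look and compute and a tool call to move; the robot and the scene stay as the last step left them, time stands still between calls to the robot, and variables do not carry over. Pictures are saved under pics/ and viewed, at most 10 in all, crops included, and the job is handed in when it is done.

Besides the shell and the picture viewer there is one more tool, called after ">>>" as a command line: name --argument value ..., lists and objects as JSON in quotes. jog_arm: Moves the arm, as the interface text tells. Its arguments: {"type":"object","properties":{"deltas":{"type":"array"},"squeeze":{"type":"number"}},"required":["deltas"]}

```bash
mkdir -p pics
python3 - <<'E'
from workcell import readout, read_camera, bot
import cv2
s=readout.read_state()
for k in s: print(k,s[k])
print(bot.tip_extent)
for n in("scene","side"):
    c=read_camera(n); cv2.imwrite(f"pics/{n}0.png",c["color"]); print(n,c["fx"],c["cx"],c["cy"],c["origin"],c["attitude"])
E
```

```text
time 0.0
q [ 1.31210936e+00  2.64750489e-01  1.60538212e+00  2.80342705e-05
  1.27370443e+00 -3.68720010e-02]
joint_vel [-3.32470525e-04  8.21714296e-04  4.41862419e-05  6.61546278e-04
  5.37852101e-04 -5.34416202e-04]
joint_torque [-5.27933844e-04 -5.15095711e+01 -3.67323017e+01 -5.08600948e-07
  1.25078540e-02  2.70918537e-05]
tool_pos [0.14829633 0.65779269 0.2469594 ]
tcp_rot [-0.34768541 -3.12193279  0.00348044]
wrist_force [-0.22231601 -0.13718608  0.33625309]
torque [-0.01494075 -0.03742929  0.03388258]
grip_force 0.0
width 1.0034181802194624
0.017
scene 457.9231661530885 285.77650430847433 213.74448957908734 [ 1.01518945 -0.32032041  0.85329542] [-2.32714816 -1.0293816   0.35165842]
side 541.6720900995645 274.9043646099467 215.9535457315851 [-0.08860181 -0.57465051  0.93442804] [-2.18241158  0.92210689 -0.40670385]
```

View pics/scene0.png

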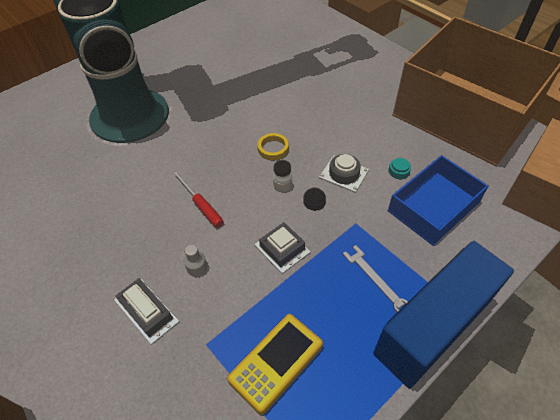

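View pics/side0.png

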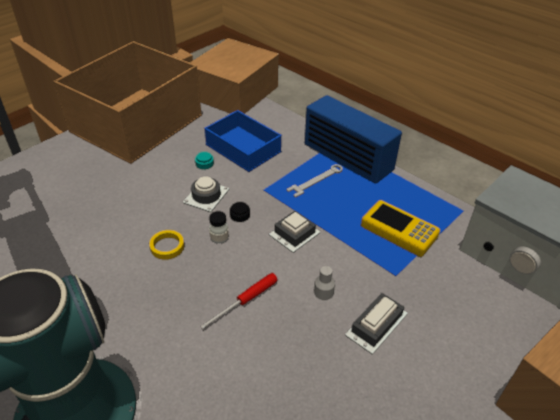

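The scene view shows the white oblong cap at (140,300), the square one at (282,240) and the round one at (345,162). In the side view they are at (380,313), (295,224) and (205,185).

Look-alikes for the round cap in the scene view are the black disc (315,198), the turquoise disc (400,168) and the black jar lid (283,168). The white one in the nest at (345,162) is the one I want.

```bash
cat > h.py <<'E'
import numpy as np, cv2
from scipy.spatial.transform import Rotation as R
from workcell import readout, read_camera
def ray(c,p):
    d=R.from_rotvec(c["attitude"]).apply([(p[0]-c["cx"])/c["fx"],(p[1]-c["cy"])/c["fy"],1.])
    return np.array(c["origin"]),d
def plane(c,p,z):
    o,d=ray(c,p); return o+d*(z-o[2])/d[2]
def cross(a,b):
    (o1,d1),(o2,d2)=a,b
    t=np.linalg.lstsq(np.c_[d1,-d2],o2-o1,rcond=None)[0]
    p,q=o1+t[0]*d1,o2+t[1]*d2
    return (p+q)/2,np.linalg.norm(p-q)
def blob(c,seed,thr,r=35):
    """cap top = bright, grey blob nearest the seed"""
    hsv=cv2.cvtColor(c["color"],cv2.COLOR_BGR2HSV)
    m=((hsv[...,2]>thr)&(hsv[...,1]<70)).astype(np.uint8)
    w=np.zeros_like(m); cv2.circle(w,seed,r,1,-1)
    cs,_=cv2.findContours(m*w,cv2.RETR_EXTERNAL,cv2.CHAIN_APPROX_NONE)
    cs=[k for k in cs if cv2.contourArea(k)>25]
    return max(cs,key=lambda k:cv2.pointPolygonTest(k,seed,True))
E
python3 - <<'E'
from h import *
S={"long":((140,300),(380,313)),"square":((282,240),(295,224)),"round":((345,162),(205,185))}
A,B=read_camera("scene"),read_camera("side")
vis=[]
for n,(a,b) in S.items():
    for c,s in((A,a),(B,b)):
        g=cv2.getRectSubPix(c["color"],(80,80),s); vis.append(cv2.resize(g,(260,260),interpolation=cv2.INTER_NEAREST))
        print(n,s,[int(v) for v in c["color"][s[1],s[0]-16:s[0]+17:2].max(-1)])
im=np.vstack([np.hstack(vis[0::2]),np.hstack(vis[1::2])]); cv2.imwrite("pics/crops.png",im)
for n,(a,b) in S.items():
    for t in (190,210):
        try:
            ks=[blob(A,a,t),blob(B,b,t)]
            ps=[cv2.minAreaRect(k) for k in ks]
            p,e=cross(ray(A,ps[0][0]),ray(B,ps[1][0])); print(n,t,[np.round(r[0]+r[1],1) for r in ps],p.round(4),round(e,4))
            print("  planes",plane(A,ps[0][0],.05).round(4),plane(B,ps[1][0],.05).round(4))
        except Exception as ex: print(n,t,ex)
E
```

```text
long (140, 300) [76, 71, 188, 170, 185, 196, 199, 193, 197, 194, 193, 197, 176, 188, 52, 77, 70]
long (380, 313) [68, 69, 132, 197, 206, 207, 207, 206, 207, 206, 188, 147, 197, 142, 87, 70, 68]
square (282, 240) [47, 136, 202, 101, 190, 197, 195, 192, 193, 195, 195, 202, 143, 109, 194, 180, 72]
square (295, 224) [67, 83, 131, 183, 162, 115, 173, 206, 209, 207, 183, 132, 165, 189, 137, 68, 67]
round (345, 162) [177, 67, 67, 191, 148, 201, 193, 194, 194, 196, 194, 194, 198, 202, 64, 94, 138]
round (205, 185) [144, 106, 72, 166, 161, 185, 205, 207, 207, 205, 189, 130, 176, 120, 67, 95, 167]
long 190 [array([140.8, 302.3,  36.5,  16.6]), array([379.2, 310.3,  10.5,  29.4])] [ 0.5369 -0.2757  0.0459] 0.0018
  planes [ 0.5396 -0.2768  0.05  ] [ 0.534  -0.2762  0.05  ]
long 210 max() iterable argument is empty
square 190 [array([281.5, 236.5,  17. ,  15.6]), array([295. , 219.5,  15.2,  11.3])] [0.6092 0.0217 0.0497] 0.0008
  planes [0.6092 0.0221 0.05  ] [0.6089 0.0211 0.05  ]
square 210 max() iterable argument is empty
round 190 [array([346.4, 160.8,  19. ,  12.3]), array([204.5, 181.5,   9. ,  15. ])] [0.5519 0.28   0.0482] 0.0007
  planes [0.5528 0.2791 0.05  ] [0.5505 0.2778 0.05  ]
round 210 max() iterable argument is empty
```

View pics/crops.png

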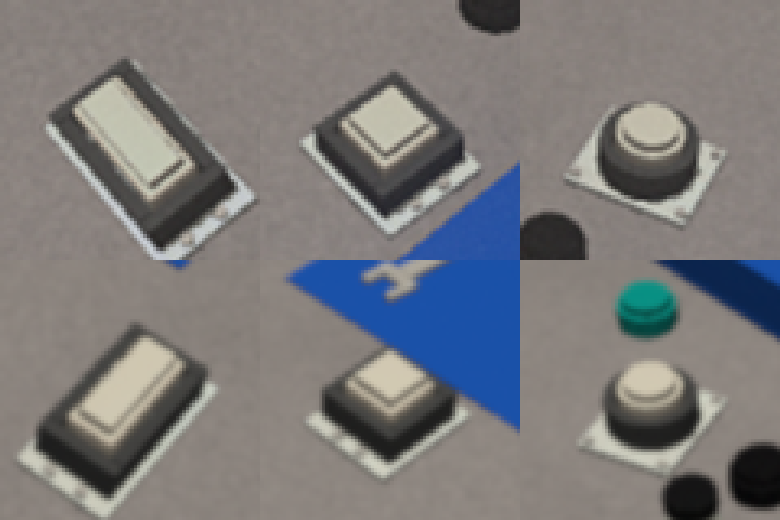

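Each crop shows a white cap in its dark nest, and the turquoise and black discs are clearly separate. Measured top heights are 46–50 mm, against 50 mm expected. Next is a high swing to the oblong cap with the fingers shut.

```bash
cat >> h.py <<'E'
def go(p,base=None):
    s=readout.read_state(); r=R.from_rotvec(s["tcp_rot"])
    return r.inv().apply(np.array(p)-(s["tool_pos"] if base is None else base)).round(4)
E
python3 -c "
from h import *
print(go([.5,.25,.25]),go([.54,-.276,.22]),go([.54,-.276,.22],np.array([.5,.25,.25])))
print(R.from_rotvec(readout.read_state()['tcp_rot']).as_matrix().round(3))"
```

```text
[-0.4328 -0.3207 -0.0021] [-0.5875 -0.825   0.0286] [-0.1547 -0.5043  0.0307]
[[-0.976  0.22  -0.   ]
 [ 0.22   0.976 -0.001]
 [ 0.    -0.001 -1.   ]]
```

>>> jog_arm --deltas '[-0.433,-0.321,0,0,0,0,-1,-0.433,-0.321,0,0,0,0,-1,-0.433,-0.321,0,0,0,0,-1,-0.433,-0.321,0,0,0,0,-1,-0.433,-0.321,0,0,0,0,-1,-0.433,-0.321,0,0,0,0,-1,-0.433,-0.321,0,0,0,0,-1,-0.433,-0.321,0,0,0,0,-1]' --squeeze 20

```text
time: 1.0
tool_pos: [0.4104, 0.3536, 0.2483]
tcp_rot: [0.347, 3.122, 0.0]
wrist_force: [0.7, 0.7, 0.3]
width: -0.001
grip_force: 0.0
```

>>> jog_arm --deltas '[-0.25,-0.58,0.0,0,0,0,-1,-0.25,-0.58,0.0,0,0,0,-1,-0.25,-0.58,0.0,0,0,0,-1,-0.25,-0.58,0.0,0,0,0,-1,-0.25,-0.58,0.0,0,0,0,-1,-0.25,-0.58,0.0,0,0,0,-1,-0.25,-0.58,0.0,0,0,0,-1,-0.25,-0.58,0.0,0,0,0,-1]'

```text
time: 1.8
tool_pos: [0.483, -0.0398, 0.2485]
tcp_rot: [0.348, 3.122, 0.0]
wrist_force: [1.5, 0.4, -0.1]
width: -0.004
grip_force: 0.0
```

```bash
python3 -c "
from h import *
print(go([.52,-.26,.21]),readout.read_state()['q'])"
```

```text
[-0.0845 -0.2067  0.0385] [-1.33669494e-01 -1.02469827e-01  1.99794029e+00  1.69462204e-04
  1.24539438e+00 -1.48268066e+00]
```

>>> jog_arm --deltas '[-0.085,-0.2,0.03,0,0,0,-1,-0.085,-0.2,0.03,0,0,0,-1,-0.085,-0.2,0.03,0,0,0,-1,-0.085,-0.2,0.03,0,0,0,-1,-0.085,-0.2,0.03,0,0,0,-1,-0.085,-0.2,0.03,0,0,0,-1,-0.085,-0.2,0.03,0,0,0,-1,-0.085,-0.2,0.03,0,0,0,-1]'

```text
time: 2.6
tool_pos: [0.522, -0.25, 0.2184]
tcp_rot: [-0.346, -3.122, -0.001]
wrist_force: [-0.5, 1.2, 0.4]
width: -0.001
grip_force: 0.0
```

```bash
python3 -c "
from h import *
c=read_camera('wrist');cv2.imwrite('pics/w1.png',c['color']);print(c['origin'],c['fx'],c['attitude'])
d=R.from_rotvec(c['attitude']).inv().apply(np.array([.537,-.2757,.05])-c['origin']);print(d[:2]/d[2]*c['fx']+[c['cx'],c['cy']])
s=readout.read_state();print(s['tool_pos'],s['wrist_force'])"
```

```text
[ 0.44821873 -0.23323329  0.34540416] 327.68078305713397 [2.26049677 1.80995379 0.27562582]
[257.28227884 213.17529695]
[ 0.52211975 -0.24992592  0.2185819 ] [ 0.11386991 -0.52146955 -0.06810902]
```

View pics/w1.png

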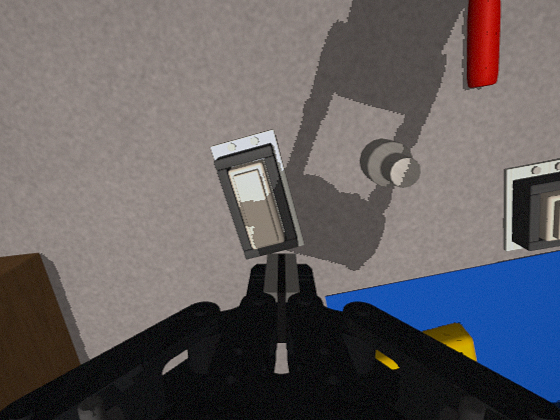

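```bash
python3 -c "
from h import *
c=read_camera('wrist');im=c['color']
q=np.array([(229,170),(265,165),(285,243),(250,250)])
print(plane(c,q.mean(0),.05), [plane(c,p,.05)[:2].round(4) for p in q])
hsv=im.max(-1); w=np.zeros((420,560),np.uint8); cv2.fillPoly(w,[np.array([(222,160),(272,152),(297,243),(248,254)])],1)
m=((hsv>85)&(w>0)).astype(np.uint8);m=cv2.morphologyEx(m,cv2.MORPH_CLOSE,np.ones((5,5),np.uint8))
cs=cv2.findContours(m,cv2.RETR_EXTERNAL,cv2.CHAIN_APPROX_NONE)[0];r=cv2.minAreaRect(max(cs,key=cv2.contourArea));print(r,plane(c,r[0],.045))
cv2.imwrite('pics/w1c.png',cv2.resize(im[130:280,190:330],None,fx=4,fy=4,interpolation=cv2.INTER_NEAREST))"
```

```text
[ 0.53128795 -0.27425195  0.05      ] [array([ 0.4915, -0.2909]), array([ 0.4942, -0.2579]), array([ 0.5729, -0.2566]), array([ 0.5726, -0.2918])]
((255.38677978515625, 204.10377502441406), (86.39978790283203, 41.345523834228516), 74.05460357666016) [ 0.52949209 -0.27599395  0.045     ]
```

View pics/w1c.png

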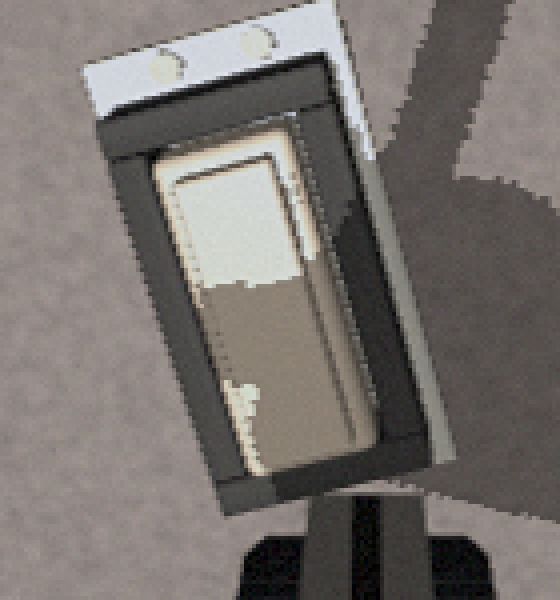

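>>> jog_arm --deltas '[-0.017,-0.022,0.03,0,0,0,-1,-0.017,-0.022,0.07,0,0,0,-1,-0.017,-0.022,0.1,0,0,0,-1,-0.017,-0.022,0.12,0,0,0,-1,-0.017,-0.022,0.13,0,0,0,-1,-0.017,-0.022,0.13,0,0,0,-1,-0.017,-0.022,0.13,0,0,0,-1]'

```text
time: 3.4
tool_pos: [0.5348, -0.2766, 0.0895]
tcp_rot: [0.346, 3.121, -0.001]
wrist_force: [-0.8, -0.2, -1.2]
width: -0.004
grip_force: 0.0
```

```bash
python3 -c "
from h import *
c=read_camera('wrist');cv2.imwrite('pics/w2.png',c['color'])
s=readout.read_state();print(s['tool_pos'],s['wrist_force'],go([.534,-.275,.085]))"
```

```text
[ 0.53511766 -0.27699655  0.09008088] [0.64757174 0.04139009 0.61242192] [0.0015 0.0017 0.0051]
```

View pics/w2.png

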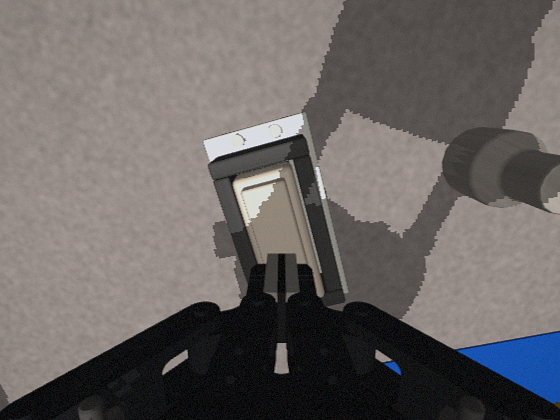

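The fingertips at (282,255) are over the cap's middle. I'll go down gently from here.

>>> jog_arm --deltas '[0.001,0.002,0.008,0,0,0,-1,0.001,0.002,0.015,0,0,0,-1,0.001,0.002,0.018,0,0,0,-1,0.001,0.002,0.02,0,0,0,-1,0.001,0.002,0.02,0,0,0,-1]'

```text
time: 3.95
tool_pos: [0.533, -0.2745, 0.0678]
tcp_rot: [-0.348, -3.121, -0.001]
wrist_force: [-0.1, 1.1, 0.2]
width: -0.001
grip_force: 0.0
```

>>> jog_arm --deltas '[0,0,0.001,0,0,0,-1,0,0,0.002,0,0,0,-1,0,0,0.003,0,0,0,-1,0,0,0.003,0,0,0,-1]'

```text
time: 4.35
tool_pos: [0.5335, -0.2748, 0.0656]
tcp_rot: [0.348, 3.122, -0.0]
wrist_force: [0.1, -0.4, 2.4]
width: 0.004
grip_force: 1.0
```

>>> jog_arm --deltas '[0,0,0.001,0,0,0,-1,0,0,0.002,0,0,0,-1,0,0,0.003,0,0,0,-1,0,0,0.003,0,0,0,-1]'

```text
time: 4.75
tool_pos: [0.5335, -0.2748, 0.0624]
tcp_rot: [0.348, 3.122, -0.0]
wrist_force: [-0.6, -0.0, 1.9]
width: 0.002
grip_force: 1.3
```

>>> jog_arm --deltas '[0,0,0.001,0,0,0,-1,0,0,0.002,0,0,0,-1,0,0,0.003,0,0,0,-1,0,0,0.003,0,0,0,-1]'

```text
time: 5.15
tool_pos: [0.5335, -0.2748, 0.0593]
tcp_rot: [0.348, 3.122, -0.0]
wrist_force: [0.6, -0.3, 2.5]
width: 0.0
grip_force: 1.5
```

>>> jog_arm --deltas '[0,0,0.001,0,0,0,-1,0,0,0.002,0,0,0,-1,0,0,0.002,0,0,0,-1,0,0,0.002,0,0,0,-1,0,0,0.002,0,0,0,-1]'

```text
time: 5.65
tool_pos: [0.5336, -0.2748, 0.058]
tcp_rot: [0.348, 3.122, -0.0]
wrist_force: [-0.6, 0.3, 7.2]
width: -0.0
grip_force: 3.7
```

>>> jog_arm --deltas '[0,0,-0.01,0,0,0,-1,0,0,-0.05,0,0,0,-1,0,0,-0.1,0,0,0,-1,0,0.04,-0.13,0,0,0,-1,0.003,0.09,-0.15,0,0,0,-1,0.005,0.14,-0.16,0,0,0,-1,0.005,0.19,-0.16,0,0,0,-1,0.005,0.24,-0.16,0,0,0,-1]'

```text
time: 6.45
tool_pos: [0.5802, -0.0422, 0.218]
tcp_rot: [0.348, 3.121, 0.0]
wrist_force: [1.4, -0.6, 0.4]
width: 0.004
grip_force: 0.0
```

>>> jog_arm --deltas '[0,0.045,0,0,0,0,-1,0,0.064,0,0,0,0,-1,0,0.064,0,0,0,0,-1,0,0.064,0,0,0,0,-1]'

```text
time: 6.85
tool_pos: [0.5937, 0.0185, 0.2168]
tcp_rot: [-0.345, -3.121, 0.001]
wrist_force: [-0.3, 0.6, -0.3]
width: 0.004
grip_force: 0.0
```

```bash
python3 -c "
from h import *
c=read_camera('wrist');sc=read_camera('scene');sd=read_camera('side')
s=readout.read_state();print(s['tool_pos'],s['wrist_force'])
g=lambda im,x,y,w:cv2.resize(im[y:y+w,x:x+w],(390,390),interpolation=cv2.INTER_NEAREST)
d=R.from_rotvec(c['attitude']).inv().apply(np.array([.609,.0217,.05])-c['origin']);p=d[:2]/d[2]*c['fx']+[c['cx'],c['cy']];print(p)
x,y=(p-65).astype(int);print(x,y)
cv2.imwrite('pics/w3.png',np.hstack([g(c['color'],x,y,130),g(sd['color'],345,275,80)]))
a=blob(sd,(380,313),190);print(cv2.minAreaRect(a))
"
```

```text
[0.59385821 0.01709184 0.21701859] [-0.0331934   0.79906017 -0.24492446]
[287.4326487  207.82380179]
222 142
((378.2715759277344, 312.78912353515625), (11.191621780395508, 30.18346405029297), 42.709388732910156)
```

View pics/w3.png

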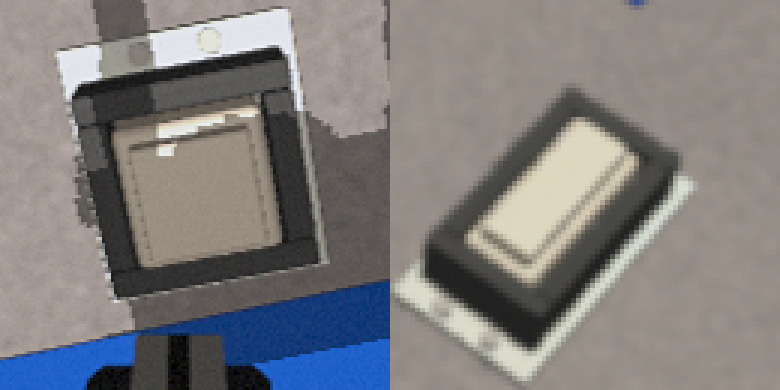

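In the wrist crop the square cap's top is centred near (289,208), against a prediction of (287,208). In the side crop the oblong cap sits flush in its nest. Next I'll press the square cap.

>>> jog_arm --deltas '[-0.014,0.009,0.03,0,0,0,-1,-0.014,0.009,0.07,0,0,0,-1,-0.014,0.009,0.11,0,0,0,-1,-0.014,0.009,0.135,0,0,0,-1,-0.014,0.009,0.144,0,0,0,-1,-0.014,0.009,0.145,0,0,0,-1,-0.014,0.009,0.145,0,0,0,-1]'

```text
time: 7.7
tool_pos: [0.611, 0.0234, 0.0736]
tcp_rot: [0.349, 3.12, 0.0]
wrist_force: [0.6, 0.5, 0.3]
width: 0.0
grip_force: 0.0
```

>>> jog_arm --deltas '[0.001,0,0.003,0,0,0,-1,0.001,0,0.005,0,0,0,-1,0.001,0,0.006,0,0,0,-1,0.001,0,0.007,0,0,0,-1,0.001,0,0.008,0,0,0,-1,0.001,0,0.008,0,0,0,-1]'

```text
time: 8.3
tool_pos: [0.6095, 0.0244, 0.0648]
tcp_rot: [0.347, 3.121, 0.0]
wrist_force: [1.4, -0.2, 3.9]
width: 0.002
grip_force: 1.5
```

>>> jog_arm --deltas '[0,0,0.001,0,0,0,-1,0,0,0.002,0,0,0,-1,0,0,0.003,0,0,0,-1,0,0,0.004,0,0,0,-1,0,0,0.004,0,0,0,-1]'

```text
time: 8.8
tool_pos: [0.6094, 0.0243, 0.0603]
tcp_rot: [0.348, 3.121, 0.0]
wrist_force: [2.4, 1.2, 3.7]
width: -0.0
grip_force: 1.5
```

>>> jog_arm --deltas '[0,0,0.001,0,0,0,-1,0,0,0.002,0,0,0,-1,0,0,0.003,0,0,0,-1,0,0,0.003,0,0,0,-1]'

```text
time: 9.2
tool_pos: [0.6095, 0.0243, 0.058]
tcp_rot: [0.348, 3.121, 0.0]
wrist_force: [0.4, 0.6, 7.7]
width: -0.007
grip_force: 3.8
```

>>> jog_arm --deltas '[0,0,-0.01,0,0,0,-1,0,0,-0.05,0,0,0,-1,0,0,-0.1,0,0,0,-1,0.02,0.04,-0.13,0,0,0,-1,0.045,0.08,-0.15,0,0,0,-1,0.066,0.12,-0.16,0,0,0,-1,0.088,0.16,-0.16,0,0,0,-1,0.11,0.2,-0.16,0,0,0,-1]'

```text
time: 10.0
tool_pos: [0.5442, 0.2449, 0.2175]
tcp_rot: [-0.348, -3.122, 0.001]
wrist_force: [-0.4, 0.1, 0.5]
width: -0.001
grip_force: 0.0
```

>>> jog_arm --deltas '[0.014,0.03,0,0,0,0,-1,0.016,0.033,0,0,0,0,-1,0.016,0.033,0,0,0,0,-1,0.016,0.033,0,0,0,0,-1]'

```text
time: 10.4
tool_pos: [0.5369, 0.2782, 0.2166]
tcp_rot: [-0.348, -3.121, 0.003]
wrist_force: [-0.1, -0.6, 0.5]
width: -0.0
grip_force: 0.0
```

```bash
python3 -c "
from h import *
c=read_camera('wrist');sd=read_camera('side')
s=readout.read_state();print(s['tool_pos'],s['wrist_force'])
g=lambda im,x,y,w:cv2.resize(im[y:y+w,x:x+w],(390,390),interpolation=cv2.INTER_NEAREST)
d=R.from_rotvec(c['attitude']).inv().apply(np.array([.552,.279,.05])-c['origin']);p=d[:2]/d[2]*c['fx']+[c['cx'],c['cy']];print(p)
x,y=(p-65).astype(int);print(x,y)
cv2.imwrite('pics/w4.png',np.hstack([g(c['color'],x,y,130),g(sd['color'],255,184,80)]))
"
```

```text
[0.53745272 0.27781577 0.2169324 ] [-0.09876184  0.48601849 -0.33193517]
[285.08530814 208.11513566]
220 143
```

View pics/w4.png

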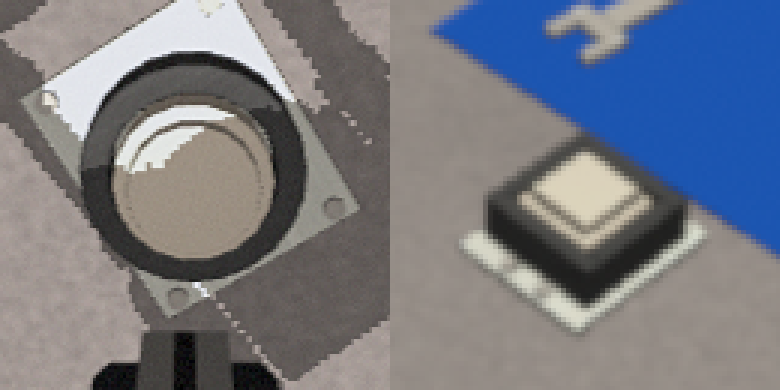

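The round cap's top is centred near (285,206), about 2 px from the prediction. The square cap now sits flush. Now the round one.

>>> jog_arm --deltas '[-0.013,0.003,0.03,0,0,0,-1,-0.013,0.003,0.07,0,0,0,-1,-0.013,0.003,0.11,0,0,0,-1,-0.013,0.003,0.135,0,0,0,-1,-0.013,0.003,0.144,0,0,0,-1,-0.013,0.003,0.145,0,0,0,-1,-0.013,0.003,0.145,0,0,0,-1]'

```text
time: 11.2
tool_pos: [0.5518, 0.2792, 0.0736]
tcp_rot: [0.349, 3.12, 0.002]
wrist_force: [0.5, -0.0, 0.5]
width: 0.0
grip_force: 0.0
```

>>> jog_arm --deltas '[0,0,0.003,0,0,0,-1,0,0,0.005,0,0,0,-1,0,0,0.006,0,0,0,-1,0,0,0.007,0,0,0,-1,0,0,0.008,0,0,0,-1,0,0,0.008,0,0,0,-1]'

```text
time: 11.8
tool_pos: [0.5511, 0.2797, 0.0647]
tcp_rot: [0.347, 3.121, 0.001]
wrist_force: [1.1, 0.5, 2.2]
width: 0.0
grip_force: 1.3
```

>>> jog_arm --deltas '[0,0,0.001,0,0,0,-1,0,0,0.002,0,0,0,-1,0,0,0.003,0,0,0,-1,0,0,0.004,0,0,0,-1,0,0,0.004,0,0,0,-1]'

```text
time: 12.3
tool_pos: [0.5511, 0.2796, 0.0604]
tcp_rot: [0.348, 3.121, 0.001]
wrist_force: [1.9, 0.8, 4.0]
width: 0.002
grip_force: 1.4
```

>>> jog_arm --deltas '[0,0,0.001,0,0,0,-1,0,0,0.002,0,0,0,-1,0,0,0.003,0,0,0,-1,0,0,0.003,0,0,0,-1]'

```text
time: 12.7
tool_pos: [0.5511, 0.2796, 0.058]
tcp_rot: [0.348, 3.121, 0.001]
wrist_force: [0.5, 0.7, 7.0]
width: -0.0
grip_force: 3.6
```

>>> jog_arm --deltas '[0,0,-0.01,0,0,0,-1,0,0,-0.05,0,0,0,-1,0,0,-0.1,0,0,0,-1,0.02,0,-0.15,0,0,0,-1,0.05,0,-0.18,0,0,0,-1,0.05,0,-0.18,0,0,0,-1,0.05,0,-0.18,0,0,0,-1]'

```text
time: 13.4
tool_pos: [0.5011, 0.2903, 0.2379]
tcp_rot: [0.346, 3.122, 0.0]
wrist_force: [0.1, 0.5, -0.7]
width: -0.002
grip_force: 0.0
```

```bash
python3 -c "
from h import *
A=read_camera('scene');B=read_camera('side')
g=lambda im,s:cv2.resize(cv2.getRectSubPix(im,(80,80),s),(260,260),interpolation=cv2.INTER_NEAREST)
S=[((140,300),(380,313)),((282,240),(295,224)),((345,162),(205,185))]
cv2.imwrite('pics/end.png',np.vstack([np.hstack([g(A['color'],a) for a,b in S]),np.hstack([g(B['color'],b) for a,b in S])]))
for a,b in S:
  r=cv2.minAreaRect(blob(A,a,180))[0],cv2.minAreaRect(blob(B,b,185))[0]; print(np.round(r,1).tolist(),cross(ray(A,r[0]),ray(B,r[1]))[0].round(4))
"
```

```text
[[142.0, 303.8], [378.3, 312.8]] [ 0.5363 -0.2753  0.0375]
[[281.2, 238.3], [294.5, 222.0]] [0.6082 0.0219 0.042 ]Traceback (most recent call last):
  File "<string>", line 8, in <module>
    r=cv2.minAreaRect(blob(A,a,180))[0],cv2.minAreaRect(blob(B,b,185))[0]; print(np.round(r,1).tolist(),cross(ray(A,r[0]),ray(B,r[1]))[0].round(4))
                                                        ~~~~^^^^^^^^^
  File "h.py", line 21, in blob
    return max(cs,key=lambda k:cv2.pointPolygonTest(k,seed,True))
ValueError: max() iterable argument is empty
```

View pics/end.png

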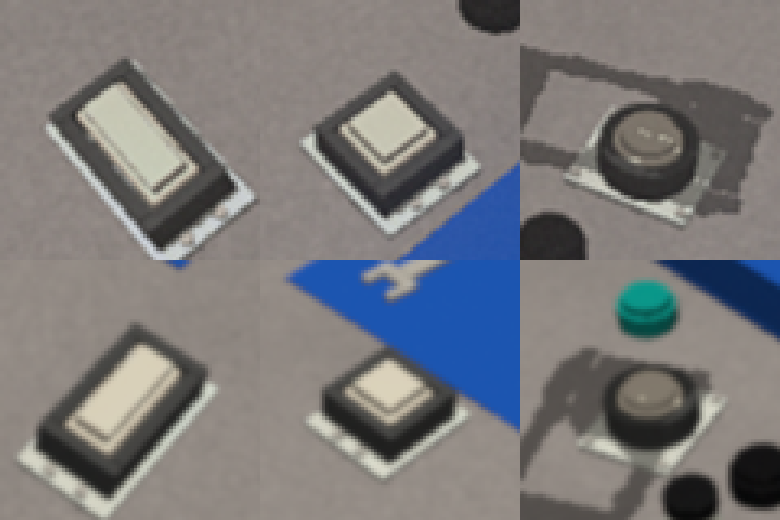

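All three caps sit about 8 mm lower than at the start, upright in their nests. The round one is only in the arm's shadow. The arm is clear.

```bash
python3 -c "
from workcell import finish_job
print(finish_job())"
```

```text
the job is handed in; nothing more can be done
None
```

I pressed the oblong, square and round caps home in that order, at about 7–8 N each and in 13.4 s. The job is handed in, but no verdict came back. In the last pictures the caps look flush; the round one's height was checked only by eye and by the press depth, as it was in the arm's shadow.

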